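Show a filter plate to the inspection lamp

ROBOT

A 6-joint arm with a two-finger parallel gripper is mounted at the origin on the work surface. World frame = base frame: x ahead of the robot, y to its left, z up, the work surface at z = 0. Lengths are in m, angles in rad, forces in N, time in s.
With the tool pointing down it reaches from about 0.3 to 0.85 m from the base axis. Payload 4.2 kg.
Tool frame: the origin (TCP) lies on the centre line of the jaws, within the pads' length; the fingertips stand 25 mm ahead of it and the grasp point (between the pads) lies 6 mm ahead of it; z points along the fingers, x is the direction in which the jaws open and shut, and the axes are right-handed (so a half turn about z gives the same grasp; the last joint's range is limited). The gripper opens to 91 mm and grips with 3 to 60 N. Pads are 32 mm wide; open, the fingers measure 118 mm over their backs; the gripper's body (76 mm by 178 mm) begins 60 mm behind the grasp point.
Start: joints at [1.132, 0.32, 1.565, -0, 1.257, -0.02], TCP at [0.234, 0.525, 0.206] pointing down, gripper open.
Joint ranges: [-3.11, 3.11], [-0.84, 2.01], [0.21, 2.61], [-1.34, 4.49], [0.05, 2.63], [-2.56, 2.56]. Speed limits (rad/s): [2.57, 2.57, 3.14, 3.14, 3.14, 3.14].

INTERFACE

Orientations are given as [roll, pitch, yaw] about the fixed x, y, z axes, in that order (R = Rz(yaw) Ry(pitch) Rx(roll)).
In Python, from cell import ctrl, vision gives the robot as it stands.
- The arm moves only by the shell command python3 -m pendant 'ROWS' [FORCE]. ROWS is text: rows parted by semicolons, each of 5 numbers parted by spaces: the shift along the tool's x, y, z in m, then the turn about the tool's z in degrees, then the finger opening in m, from 0 to 0.0912. A call has 1 to 5 rows; each row is the pose to reach, as a shift and turn from the pose commanded when the call began, along the tool's axes at that moment; what a row does not reach only later rows make up. A row lasts 1/8 s, in which the tool goes at most 62.5 mm and 10.7 degrees, less where a joint would pass 70% of its speed; a pose out of reach is approached as far as the arm can. A call with a gripper value outside its range is refused whole. The fingers move at their own pace and stop on an object; FORCE is the grip in N (left out, the last holds). Time passes only in rows, so rows that repeat a pose let the fingers close. It gives the time, the measured TCP pose, the force and the opening at its end, in the units of the state.
- ctrl.get_obs(): the state, without advancing time (a new reading comes with each control period).
- vision.camera(name): name is "side" or "top"; returns the picture (400x640x3 uint8, red, green, blue); there is no depth.
- vision.camera_model(name): a dict with "mtx" (3x3 intrinsics, pixels), "T" (4x4, takes a point from camera to world coordinates). Camera axes: x right, y down, z forward; pixel columns grow to the right and rows downward; lengths in m; the calibration is good to about 2 mm. A picture is of the moment at which its call begins. camera_model takes no time and is no camera call.
- ctrl.finish_job(): hands the job in, once; it reports no verdict.
The state is a dict: "time_s": time; "q": joint angles; "joint_velocities": joint speeds; "joint_torque": joint torques, N m; "tcp_pos": TCP position; "ee_rot": TCP orientation; "contact_force": force on the tool from outside, world axes, zero at the start; "torque": the same for the moment, N m; "width": finger opening in m.
Only numpy, scipy, OpenCV 4.12 (cv2) and the standard library are available. Lean on these libraries where they do the work, as an engineer would, in place of code of your own. Each camera call takes 0.05 s, during which the arm holds its last target.

TASK

Lift the cover flap of the white filter magazine by its tab and leave it standing open, then draw out the filter plate with the flat bar handle and hold it up in front of the inspection lamp: upright, square to the lit face, its window centred on the light and about 60 mm from it. Finish while still holding the filter there, without touching the lamp; leave the blank plate with the round post in its slot and the other things on the bench where they are.

Things in the scene. Friction and masses are not known exactly. Their poses are not given: they have to be found in the camera images.
- housing: White open-topped box fixed to the bench, 172 (x) x 132 (y) x 100 mm high, walls 6 mm; origin: centre of underside. Flap hinged on top of its +y side. Inside, a black block (top at 42 mm) has two slots 9 (x) by 53 mm (y), floors at 12 mm, centred x = -33 and +33, y = -6 mm: one holds the filter, the other the blank (which varies). Some 40 mm is free on both sides of each handle in x.
- flap (a joint): Hinge angle of the cover flap (rad): 0 shut, grows as it opens upward, stop at 1.9, pi/2 is upright. The flap may start a little ajar. The hinge is stiff and the flap stays where it is left; about 2 N at the tab moves it.
- flap_hinge (a point): Point on the flap's hinge line, midway along it, on the level of the magazine's rim (100 mm above the bench; magazine frame x = 0, y = +66 mm). Its axes turn with the flap: x along the hinge line, y from the tab towards the hinge, z out of the flap's upper face. The flap is 172 x 132 mm, 6 mm thick.
- flap_tab (a point): Point to take on the black tab of the flap, at mid thickness; 160 mm from the hinge line (in the hinge point's axes y = -160, z = +5 mm), 12 mm short of the tab's end. The tab is 30 mm wide (along the hinge direction x), 10 mm thick, and stands 40 mm out from the flap's free edge, with nothing beneath it but the bench.
- filter: Filter plate, about 80 g: aluminium frame 6 mm thick (x), 50 wide (y), 50 high (z), with a 34 mm square amber window; on top a black flat bar handle 8 mm thick (x), 34 wide (y), 26 high. Origin: centre of its lower edge, z up to the handle. Starts upright in a slot 30 mm deep with 1.5 mm play all round, handle top 12 mm below the magazine rim.
- filter_window (a point): Centre of the filter's window, 25 mm above the filter's origin; axes as the filter.
- filter_handle (a point): Middle of the filter's handle, 66 mm above the filter's origin; axes as the filter.
- blank: Blank plate, to be left alone: solid aluminium 6 x 50 x 50 mm with a round black post on top, 14 mm in diameter and 26 mm high. Origin at the centre of its lower edge. Stands in the other slot.
- lamp: Inspection lamp fixed to the bench: black foot 100 x 90 x 16 mm, steel stem, and a level white cylindrical head 72 mm in diameter and 60 mm long whose axis is 140 mm above the bench. Origin on the bench straight below the lit face; the lit face looks along the lamp's -x, towards the magazine's side of the bench.
- lamp_focus (a point): Point where the filter's window is to be held: on the axis of the lamp's head, 60 mm in front of the lit face, 140 mm above the bench; axes as the lamp (x along the head's axis).
- bottle: Small amber bottle, 36 mm in diameter, 75 mm high, bystander; origin at its underside.
- dish: Closed clear dish, 90 mm in diameter, 14 mm high, bystander; origin at its underside.
- objective: Steel microscope objective standing on end, 31 mm in diameter, 45 mm high, bystander; origin at its underside.
Mind the look-alikes: they are no part of the job. Several things look just like the lamp: the one meant starts farthest to the robot's left.

How it is judged:
On the way, in this order (a step that is already met when the one before it is completed fails the run):
1. the flap is lifted open while the filter is still in its slot (value of joint flap above 1.2 rad and z of filter in the frame of housing below 0.03 m), for 0.2 s.
2. the filter is drawn clear of its slot in the fingers (z of filter in the frame of housing above 0.06 m and contact force between filter and the fingers above 0.5 N), for 0.2 s.
At the end, for the whole second after the job is handed in: Filter held still in the fingers only, over 85 mm up, upright within 0.2 rad, square to the lamp within 0.25 rad, window within 25 mm of the point 60 mm before the lit face; flap open over 1.2 rad; blank moved under 12 mm, bystanders under 30 mm (distance between filter_window and lamp_focus below 0.025 m and angle between the x axis of filter and the x axis of lamp, either way round below 0.25 rad and angle between filter's own z axis and vertical below 0.2 rad and height (world z) of filter above 0.085 m and contact force between filter and the fingers above 0.5 N and linear speed of filter below 0.03 m/s and contact force between filter and lamp below 0.1 N and contact force between filter and housing below 0.1 N and value of joint flap above 1.2 rad and distance of blank from where it was at the start of the episode below 0.012 m and distance of each of bottle, dish, objective from where it was at the start of the episode below 0.03 m); the arm keeps its last pose, push and grip.
It fails at once if the blank plate is pulled or pushed from its place (not (distance of blank from where it was at the start of the episode below 0.012 m)).
It fails at once if the lamp is touched (contact force between any of filter, the fingers, the arm and lamp above 0.5 N).
It fails at once if a bystander is disturbed (distance of any of bottle, dish, objective from where it was at the start of the episode above 0.03 m).
It also fails if it takes over 56 s, if anything falls off the work surface, if the arm or the gripper's body presses on something with over 40 N, if the wrist force passes 120 N, or if a joint passes its speed limit or range.

## Working session

There is one attempt and no reset: what is moved stays moved. The work goes in short steps, Python scripts to look and compute and a shell command to move; the robot and the scene stay as the last step left them, time stands still between calls to the robot, and variables do not carry over. Pictures are saved under pics/ and viewed, and the job is handed in when it is done.

```bash
mkdir -p pics; ls; python3 - <<'E'
from cell import ctrl, vision
import cv2, numpy as np
np.set_printoptions(precision=4,suppress=True)
o=ctrl.get_obs(); print(o)
for n in("side","top"):
    im=vision.camera(n); cv2.imwrite(f"pics/{n}0.png",im[:,:,::-1]); m=vision.camera_model(n); print(n,m["mtx"],m["T"])
E
```

```text
pics
{'time_s': 0.0, 'q': array([ 1.132 ,  0.3203,  1.5656, -0.    ,  1.2574, -0.02  ]), 'joint_velocities': array([ 0.0004, -0.0005,  0.0004, -0.0011, -0.0007,  0.0003]), 'joint_torque': array([ -0.0002, -41.2455, -23.1972,   0.0729,   0.0457,  -0.0001]), 'tcp_pos': array([0.2336, 0.5249, 0.205 ]), 'ee_rot': array([-3.1416,  0.0018,  1.152 ]), 'contact_force': array([-0.1538,  0.1485, -0.5576]), 'torque': array([-0.0636, -0.0178,  0.0217]), 'width': 0.09065243033013073}
side [[423.4838   0.     324.682 ]
 [  0.     423.4838 197.3919]
 [  0.       0.       1.    ]] [[ 0.982  -0.0881  0.1673  0.3062]
 [-0.1875 -0.5673  0.8019 -0.9655]
 [ 0.0243 -0.8188 -0.5736  0.7522]
 [ 0.      0.      0.      1.    ]]
top [[427.5017   0.     319.0014]
 [  0.     427.5017 199.5883]
 [  0.       0.       1.    ]] [[ 0.0229 -0.9985  0.0491  0.4417]
 [-0.9997 -0.0233 -0.0078 -0.0768]
 [ 0.009  -0.0489 -0.9988  1.2181]
 [ 0.      0.      0.      1.    ]]
```

View pics/side0.png

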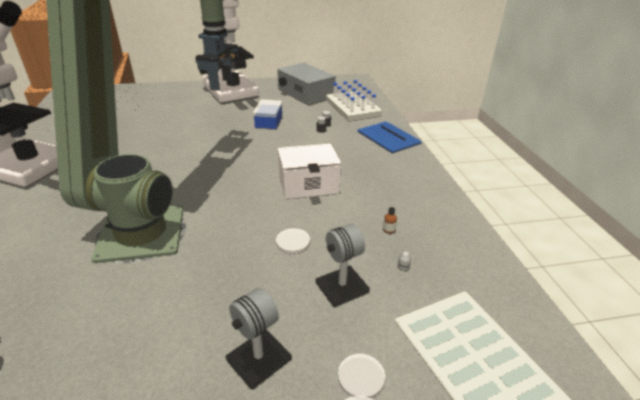

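View pics/top0.png

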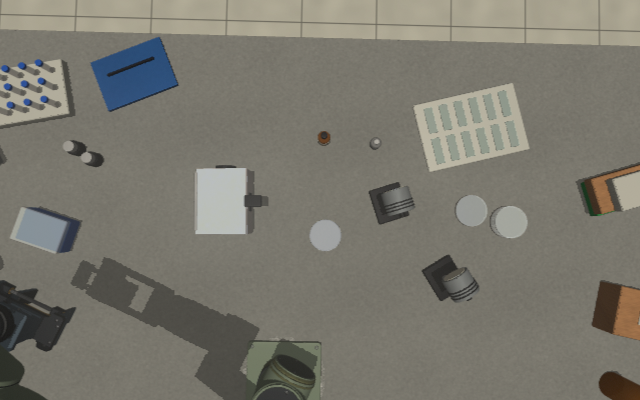

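```bash
python3 - <<'E'
import cv2, numpy as np
t=cv2.imread("pics/top0.png"); s=cv2.imread("pics/side0.png")
a=cv2.resize(t[150:320,180:300],None,fx=4,fy=4,interpolation=cv2.INTER_CUBIC)[:400]
b=cv2.resize(t[170:310,360:490],None,fx=4,fy=4,interpolation=cv2.INTER_CUBIC)
cv2.imwrite("pics/c1.png",a); cv2.imwrite("pics/c2.png",b)
c=cv2.resize(s[135:315,260:420],None,fx=3.3,fy=3.3,interpolation=cv2.INTER_CUBIC); cv2.imwrite("pics/c3.png",c)
E
```

```text
(no output)
```

View pics/c1.png

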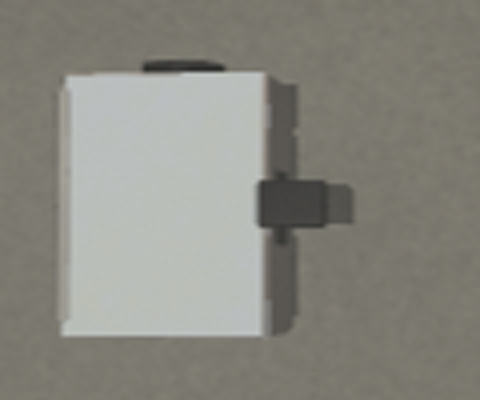

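View pics/c2.png

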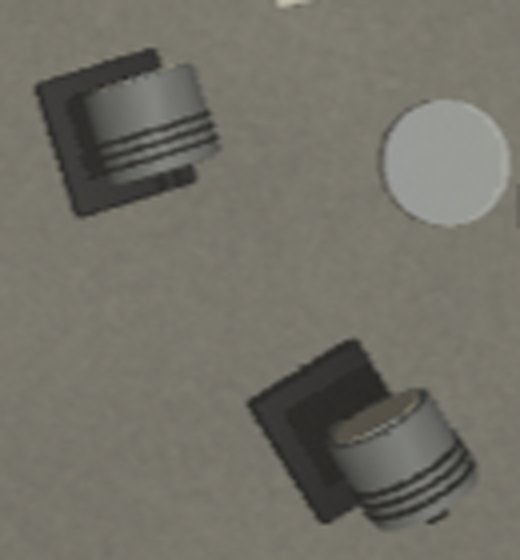

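View pics/c3.png

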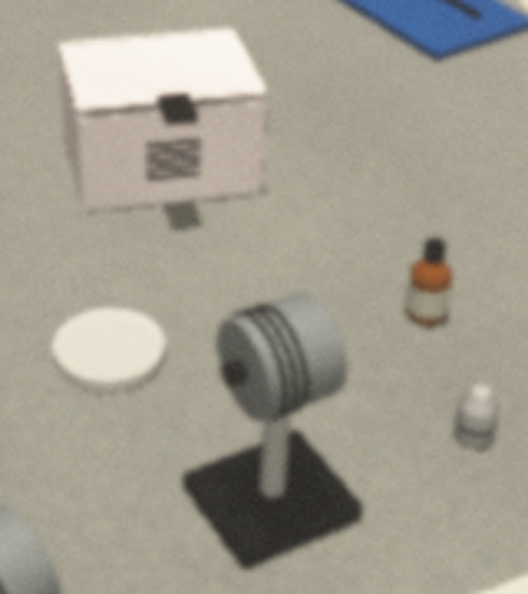

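```bash
cat > h.py <<'E'
import cv2, numpy as np
from cell import vision
np.set_printoptions(precision=4,suppress=True)
def ray(cam,uv):
    m=vision.camera_model(cam); K,T=m["mtx"],m["T"]
    d=T[:3,:3]@np.linalg.solve(K,np.array([uv[0],uv[1],1.])); return T[:3,3],d
def onz(cam,uv,z):
    c,d=ray(cam,uv); return c+d*(z-c[2])/d[2]
def tri(a,b):
    (c1,d1),(c2,d2)=ray("top",a),ray("side",b)
    s=np.linalg.lstsq(np.c_[d1,-d2],c2-c1,rcond=None)[0]
    p,q=c1+s[0]*d1,c2+s[1]*d2; return (p+q)/2,np.linalg.norm(p-q)
def proj(cam,P):
    m=vision.camera_model(cam); T=np.linalg.inv(m["T"]); p=m["mtx"]@(T[:3,:3]@np.array(P)+T[:3,3]); return p[:2]/p[2]
E
python3 - <<'E'
from h import *
t=cv2.imread("pics/top0.png"); s=cv2.imread("pics/side0.png")
def blob(mask,near):
    n,l,st,c=cv2.connectedComponentsWithStats(mask.astype(np.uint8))
    y,x=near; k=l[y,x]; assert k; cs,_=cv2.findContours((l==k).astype(np.uint8),0,2); return max(cs,key=cv2.contourArea)
g=t.min(2)
print("flap",t[200,220],"tab",t[201,253],"foot",t[205,378],"head",t[195,395],"bench",t[100,300])
c=blob(g>150,(200,220)); r=cv2.minAreaRect(c); b=cv2.boxPoints(r); print(r)
for p in b: print(p,onz("top",p,0.106))
M=t.max(2)<85
c=blob(t.max(2)<70,(201,253)); r=cv2.minAreaRect(c); print("tab",r); 
for p in cv2.boxPoints(r): print(p,onz("top",p,0.11))
c=blob(t.max(2)<70,(205,378)); r=cv2.minAreaRect(c); print("foot",r)
for p in cv2.boxPoints(r): print(p,onz("top",p,0.016))
for n,im,sl in(("t",t,(slice(175,230),slice(360,425))),("s",s,(slice(215,310),slice(305,380)))):
    cv2.imwrite(f"pics/lamp_{n}.png",cv2.resize(im[sl],None,fx=9 if n=="t" else 6,fy=9 if n=="t" else 6,interpolation=cv2.INTER_CUBIC))
cv2.imwrite("pics/box_s.png",cv2.resize(s[140:205,270:350],None,fx=9,fy=9,interpolation=cv2.INTER_CUBIC))
E
```

```text
flap [184 190 185] tab [66 67 68] foot [59 61 63] head [119 124 123] bench [109 119 121]
((220.0, 200.5), (65.0, 50.0), 90.0)
[195. 168.] [0.5712 0.2396 0.106 ]
[245. 168.] [0.5743 0.1095 0.106 ]
[245. 233.] [0.4052 0.1041 0.106 ]
[195. 233.] [0.4022 0.2333 0.106 ]
tab ((253.0, 201.5), (17.0, 16.0), 90.0)
[245. 193.] [0.5087 0.1067 0.11  ]
[261. 193.] [0.5097 0.0653 0.11  ]
[261. 210.] [0.4656 0.064  0.11  ]
[245. 210.] [0.4647 0.1054 0.11  ]
foot ((388.4244079589844, 202.76071166992188), (35.33274841308594, 31.468225479125977), 72.47443389892578)
[368.1007 190.6524] [ 0.5292 -0.2242  0.016 ]
[398.1083 181.1763] [ 0.558  -0.3086  0.016 ]
[408.7481 214.869 ] [ 0.4636 -0.3399  0.016 ]
[378.7405 224.3451] [ 0.435  -0.2557  0.016 ]
```

```bash
ls pics
```

```text
box_s.png
c1.png
c2.png
c3.png
lamp_s.png
lamp_t.png
side0.png
top0.png
```

View pics/lamp_t.png

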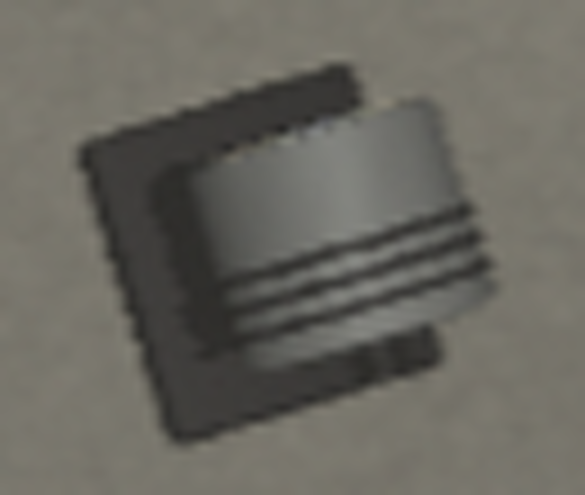

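View pics/lamp_s.png

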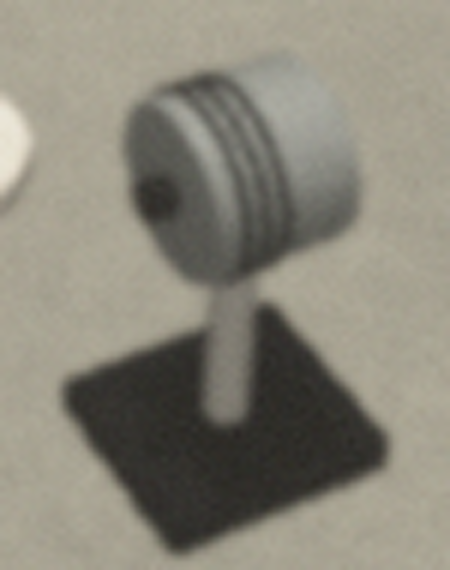

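View pics/box_s.png

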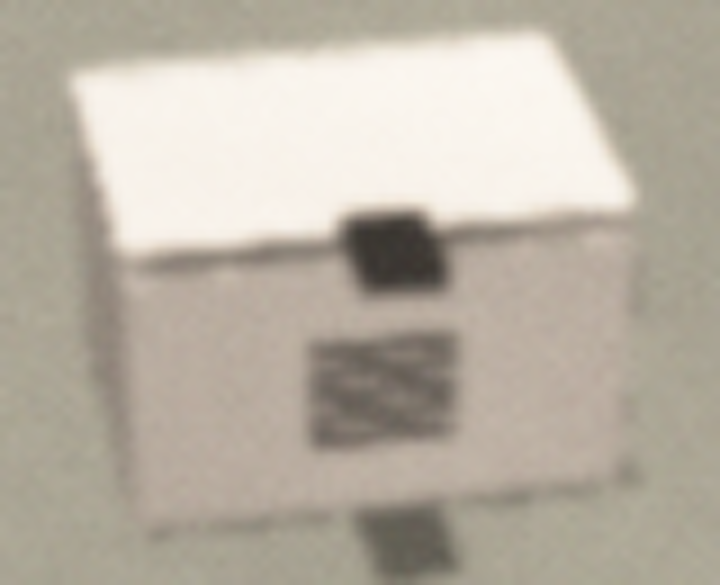

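```bash
python3 - <<'E'
from h import *
t=cv2.imread("pics/top0.png"); s=cv2.imread("pics/side0.png")
g=t.min(2).astype(float)
def edge(g,axis,fixed,lo,hi,th):
    out=[]
    for k in fixed:
        v=g[k,lo:hi+1] if axis==0 else g[lo:hi+1,k]
        i=np.where((v[:-1]-th)*(v[1:]-th)<0)[0]
        if len(i)==0: continue
        i=i[0]; out.append((k,lo+i+(th-v[i])/(v[i+1]-v[i])))
    o=np.array(out); p=np.polyfit(o[:,0],o[:,1],1); r=o[:,1]-np.polyval(p,o[:,0]); ok=abs(r)<1
    return np.polyfit(o[ok,0],o[ok,1],1)
def inter(pr,pc): # pr: col=f(row); pc: row=f(col)
    # x=a y+b ; y=c x+d
    a,b=pr;c,d=pc; x=(a*d+b)/(1-a*c); return np.array([x,c*x+d])
L=edge(g,0,range(175,228),188,205,150);R=edge(g,0,list(range(175,190))+list(range(214,228)),240,252,130)
T=edge(g,1,range(200,214),160,175,150);B=edge(g,1,range(200,242),226,242,150)
cs=[inter(L,T),inter(R,T),inter(R,B),inter(L,B)]
sc=[(330.9,143.7),(340.6,162.2),(283.1,167.8),(278,148.3)]
for c,q in zip(cs,sc): print(c,onz("top",c,.106),tri(c,q))
print("base",onz("side",(286.7,199.4),0),onz("side",(339.8,193.3),0))
for q in sc: print(onz("side",q,.106))
# tab
print("tabrow",[t[201,c].max() for c in range(240,272)]); print("tabcol",[t[r,256].max() for r in range(188,216)])
# side tab corners
for q in((350,222),(430,212),(448,280),(365,292)): print("sidetab",(270+q[0]/9,140+q[1]/9),onz("side",(270+q[0]/9,140+q[1]/9),.11))
E
```

```text
[196.1231 168.4877] [0.57   0.2366 0.106 ] (array([0.5713, 0.2369, 0.1042]), np.float64(0.0023011096303550325))
[246.1252 166.1905] [0.5791 0.1067 0.106 ] (array([0.5771, 0.1063, 0.1098]), np.float64(0.0031387080459598818))
[245.5376 233.5847] [0.4037 0.1027 0.106 ] (array([0.4028, 0.1025, 0.1078]), np.float64(0.0018635206217056395))
[196.1843 233.5018] [0.401  0.2302 0.106 ] (array([0.4002, 0.2309, 0.1038]), np.float64(0.001432623151316262))
base [0.4085 0.0934 0.    ] [0.5768 0.1008 0.    ]
[0.5717 0.2336 0.106 ]
[0.5771 0.1127 0.106 ]
[0.4022 0.1057 0.106 ]
[0.3992 0.227  0.106 ]
tabrow [np.uint8(190), np.uint8(189), np.uint8(190), np.uint8(171), np.uint8(116), np.uint8(67), np.uint8(67), np.uint8(67), np.uint8(67), np.uint8(66), np.uint8(68), np.uint8(68), np.uint8(68), np.uint8(68), np.uint8(69), np.uint8(68), np.uint8(70), np.uint8(68), np.uint8(69), np.uint8(69), np.uint8(61), np.uint8(64), np.uint8(80), np.uint8(85), np.uint8(84), np.uint8(84), np.uint8(83), np.uint8(84), np.uint8(104), np.uint8(120), np.uint8(121), np.uint8(122)]
tabcol [np.uint8(120), np.uint8(119), np.uint8(122), np.uint8(124), np.uint8(122), np.uint8(122), np.uint8(123), np.uint8(71), np.uint8(66), np.uint8(67), np.uint8(67), np.uint8(68), np.uint8(68), np.uint8(70), np.uint8(68), np.uint8(69), np.uint8(69), np.uint8(72), np.uint8(61), np.uint8(117), np.uint8(124), np.uint8(125), np.uint8(123), np.uint8(122), np.uint8(122), np.uint8(121), np.uint8(121), np.uint8(123)]
sidetab (308.8888888888889, 164.66666666666666) [0.4789 0.1057 0.11  ]
sidetab (317.77777777777777, 163.55555555555554) [0.5062 0.1082 0.11  ]
sidetab (319.77777777777777, 171.11111111111111) [0.5044 0.0649 0.11  ]
sidetab (310.55555555555554, 172.44444444444446) [0.4768 0.0616 0.11  ]
```

```bash
python3 - <<'E'
from h import *
P=[onz("top",p,.14) for p in((381.3,194.8),(408.3,186.1),(387.8,215.6),(414.7,206.7))]
for p in P: print(p)
print("face",(P[0]+P[1])/2,"rear",(P[2]+P[3])/2, np.linalg.norm(P[0]-P[1]),np.degrees(np.arctan2(*((P[0]-P[2])[1::-1]))),np.degrees(np.arctan2(*((P[1]-P[3])[1::-1]))))
# front rim topmost at z=.176: mid of front edge in crop ~(315,128)
print("rimtop",onz("top",(360+315/9,175+130/9),.176))
ck=lambda q:(305+q[0]/6,215+q[1]/6)
print("knob/rear centre",onz("side",ck((180,190)),.14))
# side foot corners
for q in((65,390),(270,305),(388,445),(175,545)): print(onz("side",ck(q),.014))
print("stem base",onz("side",ck((227,418)),.016))
c=np.array([.4965,-.2821]);u=np.array([.948,.318])
print((np.array((P[0]+P[1])[:2]/2)-c)@np.c_[u,[-u[1],u[0]]])
for n,q in(("dish",(325,235)),("bottle",(324,138)),("obj",(376,143))): print(n,onz("top",q,.02))
E
```

```text
[ 0.5104 -0.2426  0.14  ]
[ 0.5341 -0.3107  0.14  ]
[ 0.4582 -0.2598  0.14  ]
[ 0.4823 -0.3276  0.14  ]
face [ 0.5223 -0.2766  0.14  ] rear [ 0.4703 -0.2937  0.14  ] 0.07213585785923245 18.290874246608208 18.026648764941378
rimtop [ 0.5221 -0.2704  0.176 ]
knob/rear centre [ 0.472  -0.2956  0.14  ]
[ 0.4366 -0.2662  0.014 ]
[ 0.5281 -0.2331  0.014 ]
[ 0.5553 -0.3155  0.014 ]
[ 0.4635 -0.3502  0.014 ]
stem base [ 0.4961 -0.2932  0.016 ]
[ 0.0262 -0.003 ]
dish [ 0.4018 -0.1053  0.02  ]
bottle [ 0.6751 -0.0963  0.02  ]
obj [ 0.6645 -0.2437  0.02  ]
```

```bash
cat >> h.py <<'E'
def delta(target,yaw):
    from cell import ctrl
    from scipy.spatial.transform import Rotation as R
    o=ctrl.get_obs(); Q=R.from_euler('xyz',o["ee_rot"]); d=Q.inv().apply(np.array(target)-o["tcp_pos"])
    y=o["ee_rot"][2]; print("t",o["time_s"],"tcp",o["tcp_pos"],"rot",o["ee_rot"],"w",round(o["width"],4),"F",o["contact_force"]); print("d mm",d*1000,"turn",-np.degrees((yaw-y+np.pi/2)%np.pi-np.pi/2))
E
python3 -m pendant '-0.03 0.042 0 8 0.06; -0.06 0.084 0 16 0.06; -0.09 0.126 0 24 0.06; -0.12 0.168 0 32 0.06; -0.15 0.21 0 40 0.06'
python3 -c "
from h import *
delta([.4912,.0755,.2],.037)"
```

```text
time_s: 0.72
tcp_pos: [0.3651, 0.3013, 0.2056]
ee_rot: [3.141, 0.0, 0.45]
contact_force: [1.3, -0.0, -0.5]
width: 0.0601
t 0.725 tcp [0.3651 0.3013 0.2056] rot [3.1415 0.0003 0.4496] w 0.0601 F [ 1.3119 -0.0471 -0.4855]
d mm [ 15.4397 258.1493   5.6102] turn 23.642222367953117
```

```bash
python3 -m pendant '0.003 0.052 0 5 0.06; 0.006 0.104 0 10 0.06; 0.009 0.156 0 15 0.06; 0.012 0.208 0.003 20 0.06; 0.0155 0.258 0.0055 23.6 0.06'
python3 - <<'E'
from h import *
delta([.4912,.0755,.113],.037)
im=vision.camera("side"); cv2.imwrite("pics/s1.png",cv2.resize(im[100:230,240:400,::-1],None,fx=5,fy=4.5))
im=vision.camera("top"); cv2.imwrite("pics/t1.png",cv2.resize(im[130:260,180:340,::-1],None,fx=4.5,fy=4.5))
E
```

```text
time_s: 1.35
tcp_pos: [0.4922, 0.0761, 0.2]
ee_rot: [-3.141, 0.0, 0.039]
contact_force: [-0.1, 0.1, 0.0]
width: 0.06
t 1.35 tcp [0.4922 0.0761 0.2   ] rot [-3.1414  0.0003  0.0394] w 0.06 F [-0.0526  0.1494  0.0323]
d mm [-0.9465  0.5861 87.0375] turn 0.1355378460012133
```

View pics/s1.png

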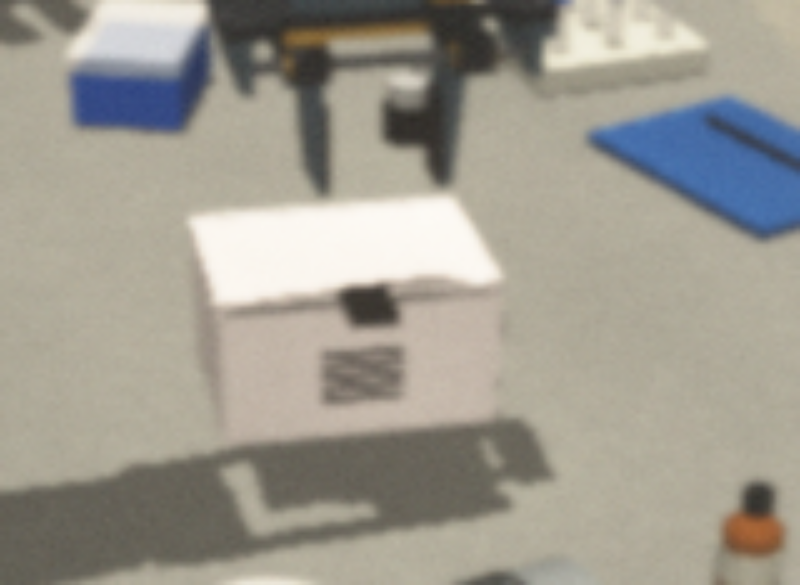

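View pics/t1.png

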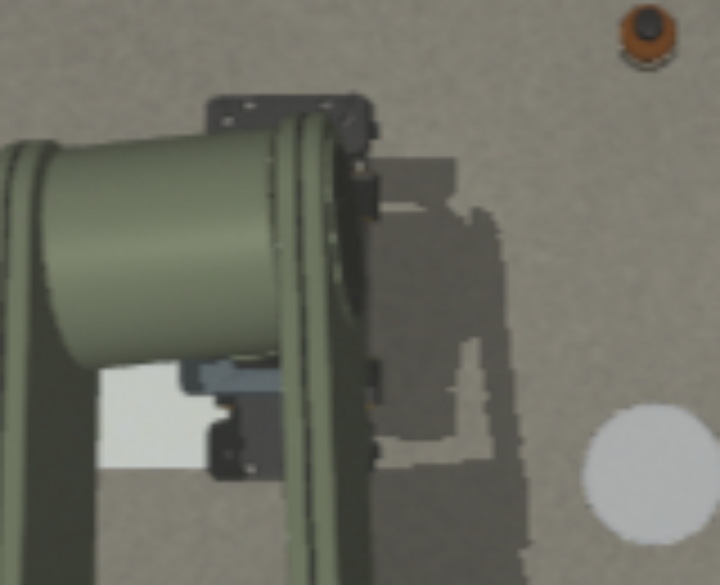

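```bash
python3 - <<'E'
from h import *
im=vision.camera("side"); cv2.imwrite("pics/s2.png",im[:,:,::-1])
E
```

```text
(no output)
```

View pics/s2.png

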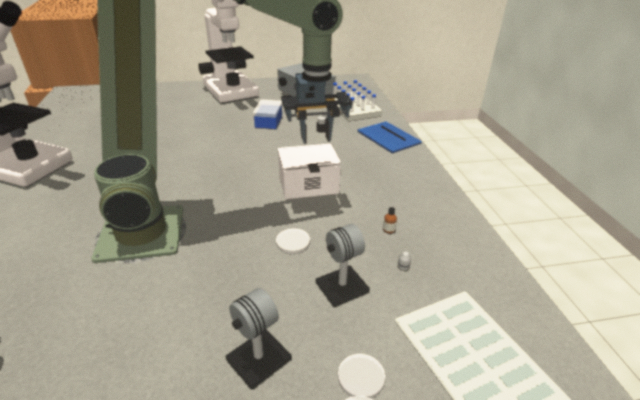

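```bash
python3 -m pendant '-0.001 0.0005 0.03 0 0.06; -0.001 0.0005 0.06 0 0.06; -0.001 0.0005 0.087 0 0.06; -0.001 0.0005 0.087 0 0.06' 
python3 - <<'E'
from h import *
c,d=ray("side",(327,15)); p=c+d*((0.09-c[1])/d[1]); print("joint centre",p)
delta([.4912,.0755,.113],.037)
im=vision.camera("side"); cv2.imwrite("pics/s3.png",cv2.resize(im[80:210,240:400,::-1],None,fx=5,fy=4.5))
E
```

```text
time_s: 2.0
tcp_pos: [0.4885, 0.0781, 0.1117]
ee_rot: [3.142, 0.005, 0.044]
contact_force: [-0.2, 0.3, 0.6]
width: 0.0601
joint centre [0.5189 0.09   0.5292]
t 2.0 tcp [0.4885 0.0781 0.1117] rot [3.1416 0.0053 0.0436] w 0.0601 F [-0.1899  0.3446  0.6316]
d mm [ 2.621   2.7138 -1.3249] turn 0.37770045023877763
```

View pics/s3.png

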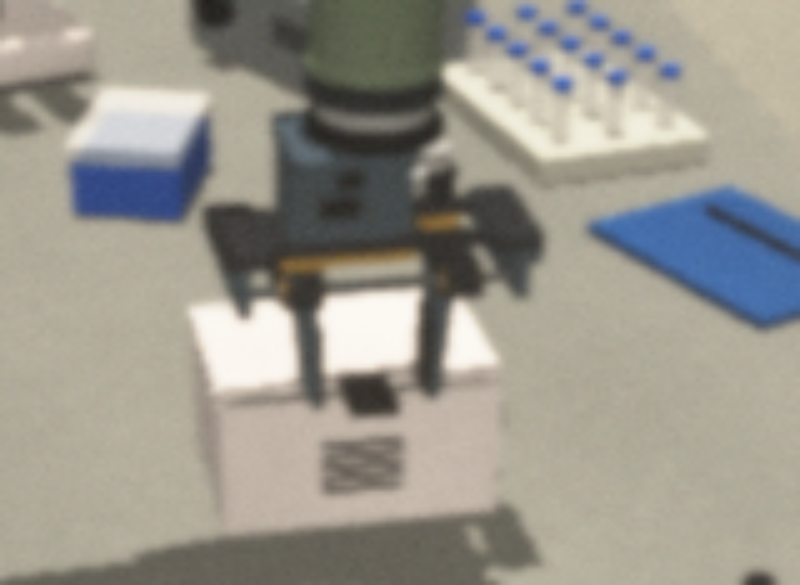

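```bash
python3 -m pendant '0 0 0 0 0.05; 0 0 0 0 0.02;0 0 0 0 0.02;0 0 0 0 0.02; 0 0 0 0 0.02' 12
python3 - <<'E'
from h import *
delta([.4912,.0755,.113],.037)
im=vision.camera("side"); cv2.imwrite("pics/s4.png",cv2.resize(im[100:190,260:370,::-1],None,fx=7,fy=6.5))
E
```

```text
time_s: 2.68
tcp_pos: [0.4908, 0.0772, 0.1134]
ee_rot: [-3.141, -0.0, 0.042]
contact_force: [-0.1, -0.0, -0.4]
width: 0.0201
t 2.675 tcp [0.4908 0.0772 0.1134] rot [-3.1415 -0.0002  0.0419] w 0.0201 F [-0.0857 -0.0103 -0.4199]
d mm [0.3281 1.7469 0.4318] turn 0.27844552998184857
```

View pics/s4.png

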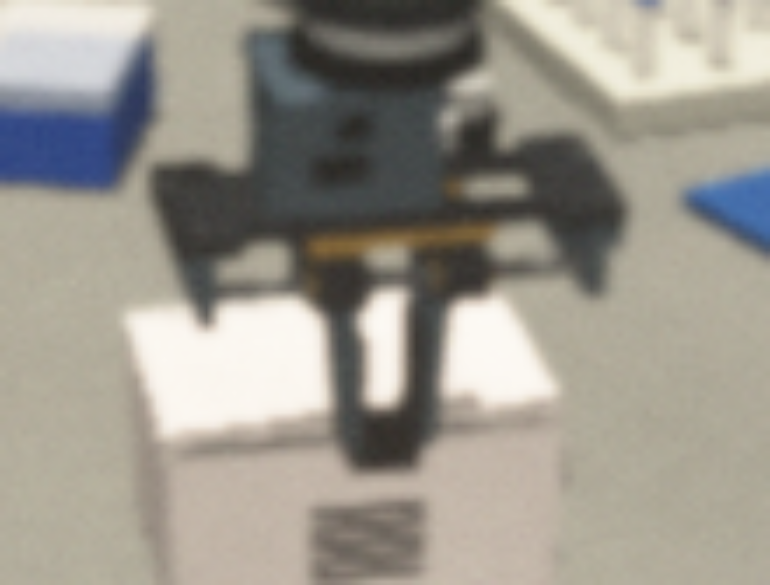

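```bash
python3 - <<'E'
from h import *
for z in(.088,.1,.105,.11):
  for x in(.4758,.5058): print(z,x,proj("side",[x,.0635,z]),proj("side",[x,.1035,z]))
im=vision.camera("side"); c=im[140:190,285:345,::-1]; cv2.imwrite("pics/s5.png",cv2.resize(c,None,fx=12,fy=12,interpolation=cv2.INTER_CUBIC))
E
```

```text
0.088 0.4758 [310.0862 178.5728] [307.9478 171.4621]
0.088 0.5058 [320.21   177.7461] [317.8246 170.6844]
0.1 0.4758 [310.105  175.0779] [307.9543 168.0173]
0.1 0.5058 [320.2852 174.2608] [317.8849 167.249 ]
0.105 0.4758 [310.1128 173.6101] [307.9571 166.5709]
0.105 0.5058 [320.3167 172.7971] [317.9102 165.8066]
0.11 0.4758 [310.1207 172.1353] [307.9599 165.1178]
0.11 0.5058 [320.3485 171.3265] [317.9356 164.3576]
```

View pics/s5.png

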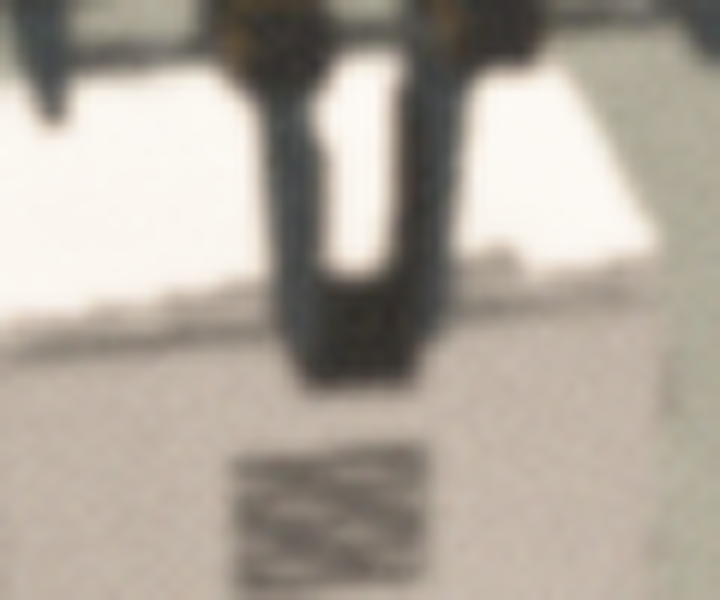

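```bash
python3 - <<'E'
from h import *
for z in(.175,.2):
  for y in(.06,.076,.092): print(z,y,proj("side",[.4622,y,z]),proj("side",[.5222,y,z]))
print(onz("side",(303.6,142.2),.175),onz("side",(329,140.7),.175))
E
```

```text
0.175 0.06 [305.6054 153.2631] [326.7412 151.754 ]
0.175 0.076 [304.745  150.5141] [325.6625 149.044 ]
0.175 0.092 [303.9029 147.8237] [324.6065 146.3913]
0.2 0.06 [305.5914 145.2804] [326.9852 143.821 ]
0.2 0.076 [304.7206 142.5848] [325.8908 141.164 ]
0.2 0.092 [303.8686 139.9474] [324.8197 138.5638]
[0.4664 0.126  0.175 ] [0.5416 0.1247 0.175 ]
```

```bash
python3 - <<'E'
from h import *
for z in(.27,.29,.31): print(onz("top",(226.7,151),z),onz("top",(262.2,151),z),onz("top",(244,236.6),z))
# side view s4: palm features
k=lambda q:(260+q[0]/7,100+q[1]/6.5)
for q in((155,170),(625,215),(205,325),(600,290)): 
    c,d=ray("side",k(q))
    for y in(.04,.077,.115): p=c+d*((y-c[1])/d[1]); print(q,p)
E
```

```text
[0.5918 0.1239 0.27  ] [0.5937 0.0449 0.27  ] [0.4026 0.0794 0.27  ]
[0.5887 0.1197 0.29  ] [0.5905 0.0423 0.29  ] [0.4034 0.0761 0.29  ]
[0.5855 0.1154 0.31  ] [0.5873 0.0398 0.31  ] [0.4042 0.0728 0.31  ]
(155, 170) [0.3978 0.04   0.2712]
(155, 170) [0.4012 0.077  0.2535]
(155, 170) [0.4047 0.115  0.2353]
(625, 215) [0.5787 0.04   0.2388]
(625, 215) [0.5888 0.077  0.2199]
(625, 215) [0.5991 0.115  0.2005]
(205, 325) [0.4147 0.04   0.1998]
(205, 325) [0.4187 0.077  0.1795]
(205, 325) [0.4228 0.115  0.1586]
(600, 290) [0.5707 0.04   0.2044]
(600, 290) [0.5804 0.077  0.1842]
(600, 290) [0.5904 0.115  0.1635]
```

```bash
python3 -m pendant '0 0 0.002 0 0.02; 0 0 0.004 0 0.02; 0 0 0.004 0 0.02'
```

```text
time_s: 3.15
tcp_pos: [0.4906, 0.0773, 0.1091]
ee_rot: [-3.141, 0.0, 0.042]
contact_force: [-0.4, -0.1, -1.0]
width: 0.0205
```

```bash
python3 -m pendant '0 0 -0.006 0 0.055; 0 0 -0.006 0 0.055; 0 0 0.005 0 0.055; 0 0 0.013 0 0.055; 0 0 0.022 0 0.055'
python3 -m pendant '0 0 0 0 0.055; 0 0 0 0 0.055'
python3 - <<'E'
from h import *
delta([.4912,.0755,.113],.037)
im=vision.camera("side"); c=im[140:190,285:345,::-1]; cv2.imwrite("pics/s6.png",cv2.resize(c,None,fx=12,fy=12,interpolation=cv2.INTER_CUBIC))
E
```

```text
time_s: 3.78
tcp_pos: [0.4905, 0.0772, 0.0864]
ee_rot: [-3.142, 0.001, 0.042]
contact_force: [-0.3, -0.7, -0.8]
width: 0.055
time_s: 4.03
tcp_pos: [0.4909, 0.0773, 0.0873]
ee_rot: [-3.142, -0.0, 0.042]
contact_force: [0.2, 0.3, -0.1]
width: 0.0553
t 4.025 tcp [0.4909 0.0773 0.0873] rot [-3.1415 -0.      0.042 ] w 0.0553 F [ 0.232   0.2667 -0.0716]
d mm [  0.2347   1.8018 -25.6857] turn 0.28391077587165686
```

View pics/s6.png

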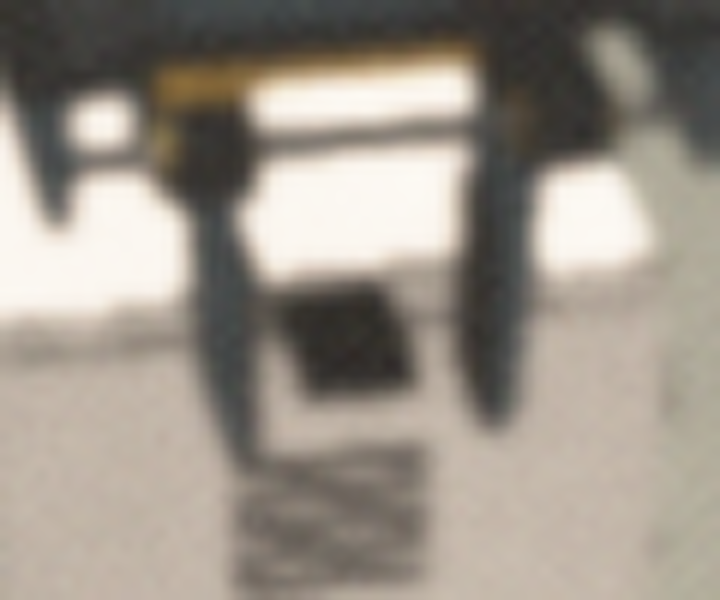

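```bash
python3 -m pendant '-0.002 0 0 0 0.045; -0.002 0 0 0 0.02;-0.002 0 0 0 0.02;-0.002 0 0 0 0.02;-0.002 0 0 0 0.02' 12
python3 - <<'E'
from h import *
delta([.4912,.0755,.113],.037)
im=vision.camera("side"); c=im[140:190,285:345,::-1]; cv2.imwrite("pics/s7.png",cv2.resize(c,None,fx=12,fy=12,interpolation=cv2.INTER_CUBIC))
E
```

```text
time_s: 4.7
tcp_pos: [0.4895, 0.0772, 0.0876]
ee_rot: [-3.141, -0.002, 0.042]
contact_force: [1.8, -0.1, 0.6]
width: 0.03
t 4.7 tcp [0.4895 0.0772 0.0876] rot [-3.1413 -0.0016  0.0416] w 0.03 F [ 1.7505 -0.0821  0.5541]
d mm [  1.6702   1.8123 -25.3813] turn 0.2640541810393568
```

View pics/s7.png

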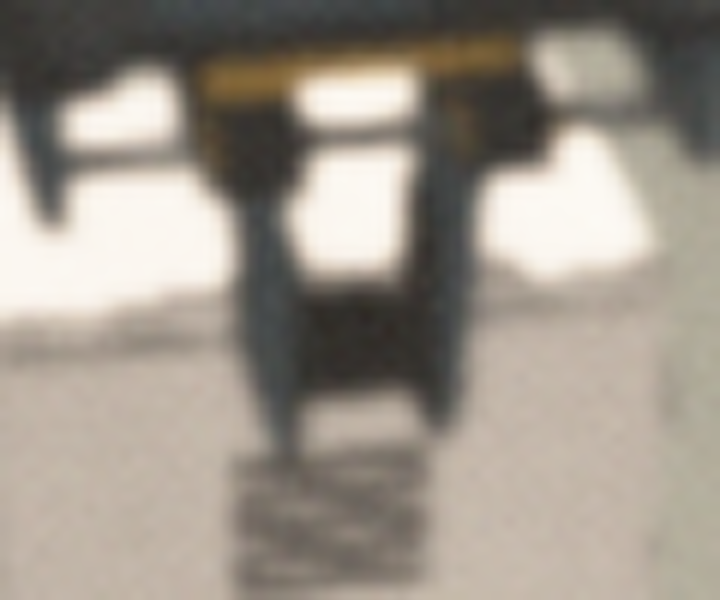

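```bash
python3 -m pendant '0 -0.0013 -0.0159 0 0.02; 0 -0.0042 -0.0317 0 0.02; 0 -0.0086 -0.0471 0 0.02; 0 -0.0146 -0.0619 0 0.02; 0 -0.022 -0.0761 0 0.02' 12
python3 - <<'E'
from h import *
delta([.4912,.0755,.113],.037)
im=vision.camera("side"); c=im[80:200,260:390,::-1]; cv2.imwrite("pics/s8.png",cv2.resize(c,None,fx=5,fy=5,interpolation=cv2.INTER_CUBIC))
E
```

```text
time_s: 5.38
tcp_pos: [0.4888, 0.1008, 0.1633]
ee_rot: [-3.139, -0.002, 0.041]
contact_force: [6.3, 5.5, -7.4]
width: 0.0299
t 5.375 tcp [0.4888 0.1008 0.1633] rot [-3.1385 -0.002   0.0409] w 0.0299 F [ 6.2592  5.4931 -7.4135]
d mm [ 1.2823 25.5107 50.218 ] turn 0.22178106363884653
```

View pics/s8.png

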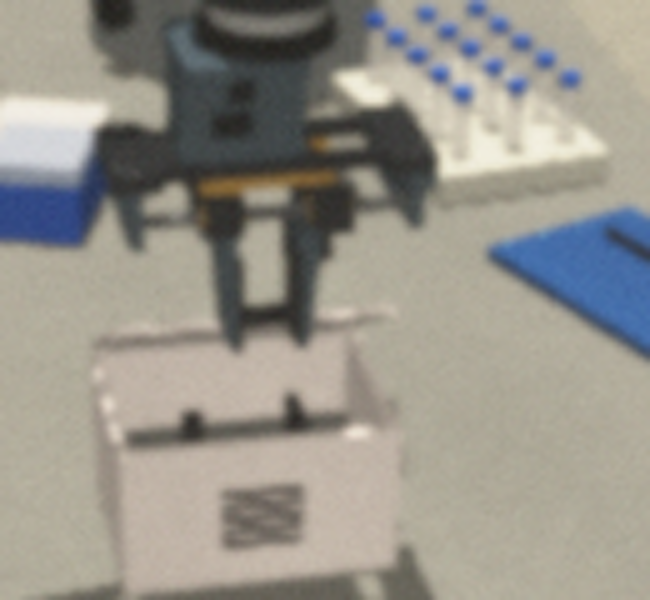

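```bash
python3 -m pendant '0.001 -0.01 -0.0128 0 0.02; 0.001 -0.0202 -0.025 0 0.02; 0.001 -0.0312 -0.0362 0 0.02; 0.001 -0.0435 -0.0462 0 0.02; 0.001 -0.0567 -0.055 0 0.02' 12
python3 - <<'E'
from h import *
delta([.4912,.0755,.113],.037)
E
```

```text
time_s: 6.05
tcp_pos: [0.4872, 0.157, 0.2182]
ee_rot: [-3.141, -0.001, 0.042]
contact_force: [7.3, 3.4, -11.2]
width: 0.0301
t 6.05 tcp [0.4872 0.157  0.2182] rot [-3.1408 -0.0015  0.0422] w 0.0301 F [  7.2665   3.3516 -11.2273]
d mm [  0.4249  81.6801 105.1386] turn 0.3005010654181352
```

```bash
python3 -m pendant '0.001 -0.015 -0.0055 0 0.02; 0.001 -0.0298 -0.0113 0 0.02; 0.001 -0.0449 -0.0157 0 0.02; 0.001 -0.0603 -0.0187 0 0.02; 0.001 -0.0761 -0.0202 0 0.02' 12
python3 - <<'E'
from h import *
delta([.4912,.0755,.113],.037)
im=vision.camera("side"); c=im[60:200,250:390,::-1]; cv2.imwrite("pics/s9.png",cv2.resize(c,None,fx=4,fy=4,interpolation=cv2.INTER_CUBIC))
E
```

```text
time_s: 6.68
tcp_pos: [0.485, 0.2325, 0.2384]
ee_rot: [3.14, -0.001, 0.042]
contact_force: [7.9, -1.8, -7.5]
width: 0.0296
t 6.675 tcp [0.485  0.2325 0.2384] rot [ 3.1405 -0.0015  0.0423] w 0.0296 F [ 7.9494 -1.8331 -7.4588]
d mm [ -0.6124 156.9723 125.5784] turn 0.3060373802974577
```

View pics/s9.png

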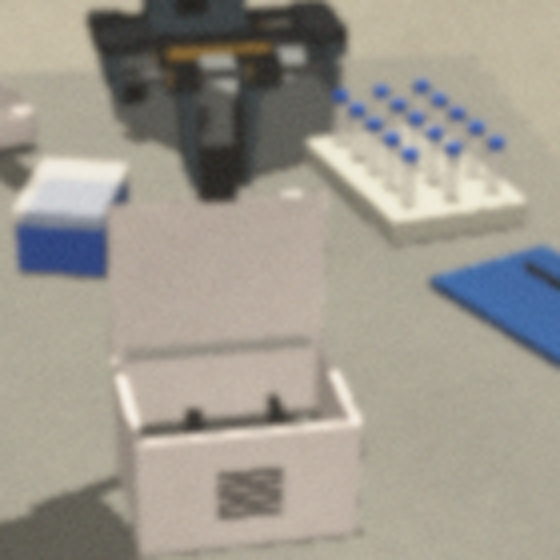

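```bash
python3 -m pendant '0.001 -0.01 0.001 0 0.02; 0.001 -0.021 0.002 0 0.02; 0.001 -0.032 0.003 0 0.02; 0.001 -0.039 0.0045 0 0.02; 0.001 -0.039 0.0045 0 0.02' 12
python3 -m pendant '0 0 0 0 0.06; 0 0 0 0 0.06; 0 0 -0.02 0 0.06; 0 0 -0.04 0 0.06; 0 0.03 -0.06 0 0.06'
python3 - <<'E'
from h import *
delta([.4912,.0755,.113],.037)
im=vision.camera("side"); cv2.imwrite("pics/s10.png",im[:,:,::-1])
im=vision.camera("top"); cv2.imwrite("pics/t10.png",im[:,:,::-1])
E
```

```text
time_s: 7.35
tcp_pos: [0.4839, 0.2721, 0.234]
ee_rot: [-3.14, -0.001, 0.043]
contact_force: [5.1, 0.5, -1.9]
width: 0.0297
time_s: 7.98
tcp_pos: [0.484, 0.2417, 0.2945]
ee_rot: [-3.141, 0.002, 0.044]
contact_force: [-0.1, -1.1, 0.3]
width: 0.0599
t 7.975 tcp [0.484  0.2417 0.2945] rot [-3.1408  0.0018  0.0443] w 0.0599 F [-0.1028 -1.1387  0.3344]
d mm [  0.1307 166.486  181.3278] turn 0.41876972085537
```

View pics/s10.png

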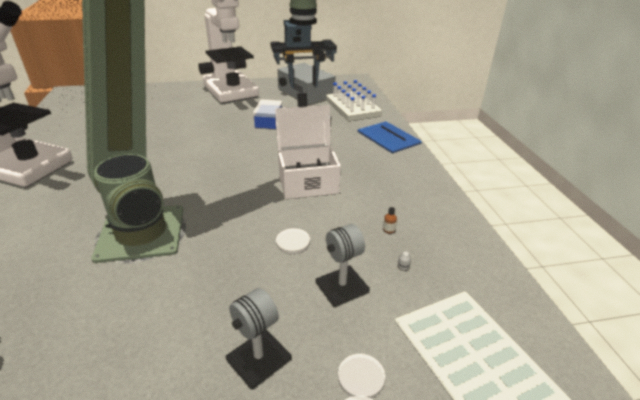

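View pics/t10.png

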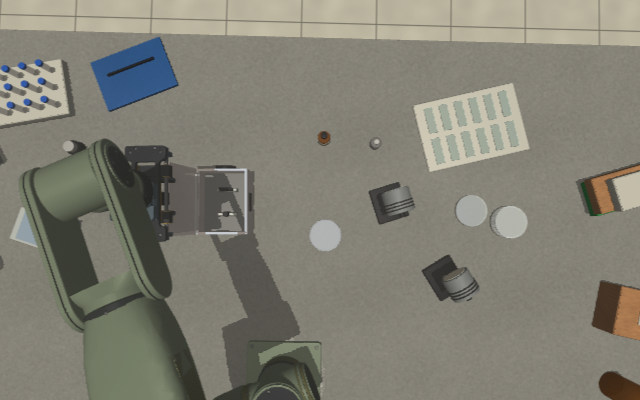

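```bash
python3 - <<'E'
import cv2
t=cv2.imread("pics/top"[:6]+"0.png") if 0 else cv2.imread("pics/t10.png"); s=cv2.imread("pics/s10.png")
cv2.imwrite("pics/t10c.png",cv2.resize(t[160:240,190:260],None,fx=7.4,fy=7.4,interpolation=cv2.INTER_CUBIC))
cv2.imwrite("pics/s10c.png",cv2.resize(s[140:200,270:350],None,fx=9,fy=9,interpolation=cv2.INTER_CUBIC))
E
```

```text
(no output)
```

View pics/t10c.png

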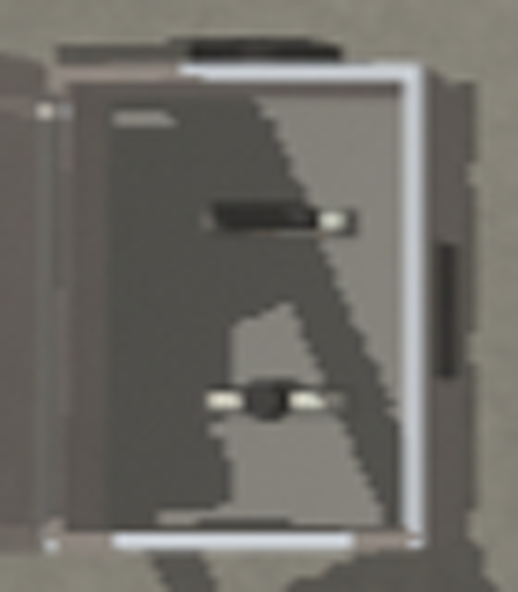

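View pics/s10c.png

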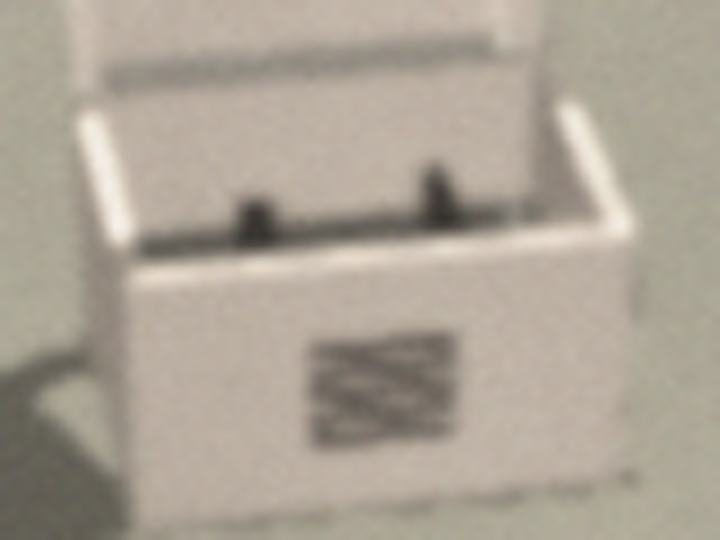

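```bash
python3 - <<'E'
from h import *
k=lambda q:(190+q[0]/7.4,160+q[1]/7.4)
for q in((213,216),(318,219),(265,217)): print(onz("top",k(q),.088))
print("post",onz("top",k((268,400)),.088))
print("rim corners",onz("top",k((425,65)),.1),onz("top",k((425,545)),.1))
ks=lambda q:(270+q[0]/9,140+q[1]/9)
print("side handle top",onz("side",ks((435,165)),.088),"post",onz("side",ks((258,203)),.088))
# expected from housing
c=np.array([.488,.169]);a=.038;R=np.array([[np.cos(a),-np.sin(a)],[np.sin(a),np.cos(a)]])
print(c+R@[.033,-.006],c+R@[-.033,-.006])
print(proj("side",[.5212,.164,.088]),"seen",ks((435,165)))
E
```

```text
[0.5185 0.1799 0.088 ]
[0.5183 0.1424 0.088 ]
[0.5186 0.1613 0.088 ]
post [0.4533 0.1581 0.088 ]
rim corners [0.5731 0.104  0.1   ] [0.4034 0.0987 0.1   ]
side handle top [0.5204 0.1765 0.088 ] post [0.4556 0.1596 0.088 ]
[0.5212 0.1643] [0.4553 0.1618]
[319.2986 160.2928] seen (318.3333333333333, 158.33333333333334)
```

```bash
python3 - <<'E'
from h import *
delta([.5195,.163,.2],.037)
E
python3 -m pendant '0.01 0.026 0 0 0.04; 0.02 0.052 0 0 0.04; 0.032 0.0803 0.0 0.4 0.04; 0.032 0.0803 0.05 0.4 0.04; 0.032 0.0803 0.1 0.4 0.04'
python3 -m pendant '0 0 0.045 0 0.04; 0 0 0.075 0 0.04; 0 0 0.075 0 0.04; 0 0 0.075 0 0.04'
python3 - <<'E'
from h import *
delta([.5195,.163,.062],.037)
im=vision.camera("side"); c=im[80:200,250:380,::-1]; cv2.imwrite("pics/s11.png",cv2.resize(c,None,fx=4.9,fy=4.9,interpolation=cv2.INTER_CUBIC))
im=vision.camera("top"); c=im[140:250,180:300,::-1]; cv2.imwrite("pics/t11.png",cv2.resize(c,None,fx=4.9,fy=4.9,interpolation=cv2.INTER_CUBIC))
E
```

```text
t 8.075 tcp [0.4851 0.2396 0.2966] rot [-3.1405 -0.003   0.04  ] w 0.0604 F [0.8946 0.1524 0.7996]
d mm [30.9722 78.0163 96.6444] turn 0.170832305869844
time_s: 8.7
tcp_pos: [0.5199, 0.1622, 0.1927]
ee_rot: [-3.14, 0.0, 0.034]
contact_force: [-0.2, -0.0, -1.6]
width: 0.0401
time_s: 9.2
tcp_pos: [0.5208, 0.1626, 0.1202]
ee_rot: [-3.141, -0.001, 0.035]
contact_force: [-0.0, 1.0, 0.6]
width: 0.04
t 9.2 tcp [0.5208 0.1626 0.1202] rot [-3.1407 -0.0014  0.0349] w 0.04 F [-0.0357  1.0492  0.6084]
d mm [-1.3645 -0.3894 58.1521] turn -0.12233839326593086
```

View pics/s11.png

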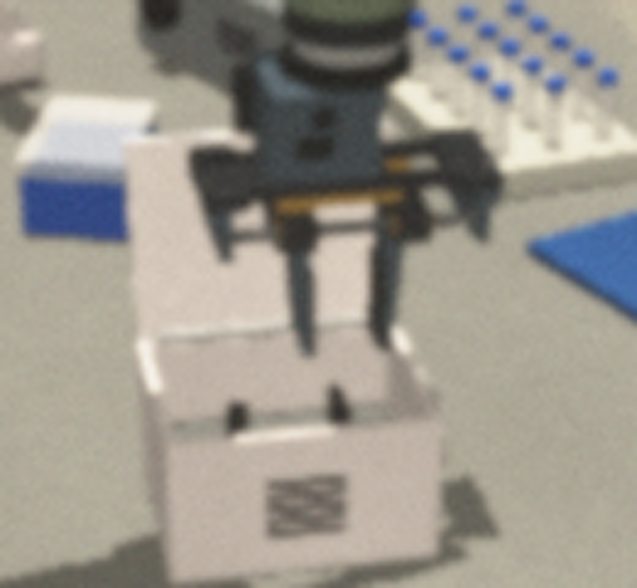

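View pics/t11.png

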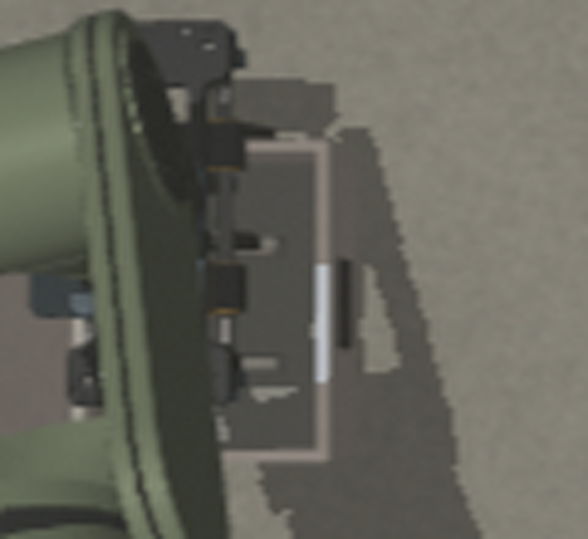

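```bash
python3 -m pendant '-0.002 0 0.02 0 0.04; -0.002 0 0.04 0 0.04; -0.002 0 0.058 0 0.04; -0.002 0 0.058 0 0.04'
python3 - <<'E'
from h import *
delta([.5195,.163,.062],.037)
im=vision.camera("side"); c=im[100:180,270:370,::-1]; cv2.imwrite("pics/s12.png",cv2.resize(c,None,fx=7,fy=7,interpolation=cv2.INTER_CUBIC))
E
```

```text
time_s: 9.8
tcp_pos: [0.518, 0.162, 0.0612]
ee_rot: [-3.142, 0.001, 0.035]
contact_force: [0.4, -0.3, 0.4]
width: 0.0404
t 9.8 tcp [0.518  0.162  0.0612] rot [-3.1416  0.0007  0.0348] w 0.0404 F [ 0.4331 -0.3341  0.4303]
d mm [ 1.5423 -0.9443 -0.7545] turn -0.12347032232879618
```

View pics/s12.png

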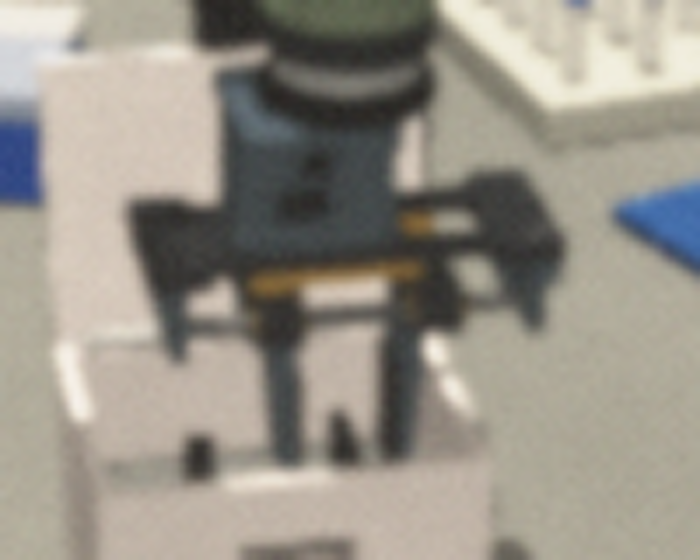

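```bash
python3 -m pendant '0 0 0 0 0.03; 0 0 0 0 0.015; 0 0 0 0 0; 0 0 0 0 0; 0 0 0 0 0' 20
python3 -m pendant '0 0 -0.006 0 0; 0 0 -0.015 0 0; 0 0 -0.025 0 0; 0 0 -0.035 0 0; 0 0 -0.045 0 0'
python3 - <<'E'
from h import *
delta([.5195,.163,.062],.037)
im=vision.camera("side"); c=im[80:190,270:370,::-1]; cv2.imwrite("pics/s13.png",cv2.resize(c,None,fx=5.4,fy=5.4,interpolation=cv2.INTER_CUBIC))
E
```

```text
time_s: 10.48
tcp_pos: [0.5186, 0.162, 0.0615]
ee_rot: [-3.141, -0.001, 0.035]
contact_force: [0.8, 0.2, 1.8]
width: 0.0077
time_s: 11.1
tcp_pos: [0.5176, 0.1619, 0.1069]
ee_rot: [3.142, 0.001, 0.035]
contact_force: [0.4, -0.1, -0.7]
width: 0.008
t 11.1 tcp [0.5176 0.1619 0.1069] rot [3.1416 0.0011 0.035 ] w 0.008 F [ 0.419  -0.0914 -0.6908]
d mm [ 1.9879 -0.9959 44.869 ] turn -0.11184506887300176
```

View pics/s13.png

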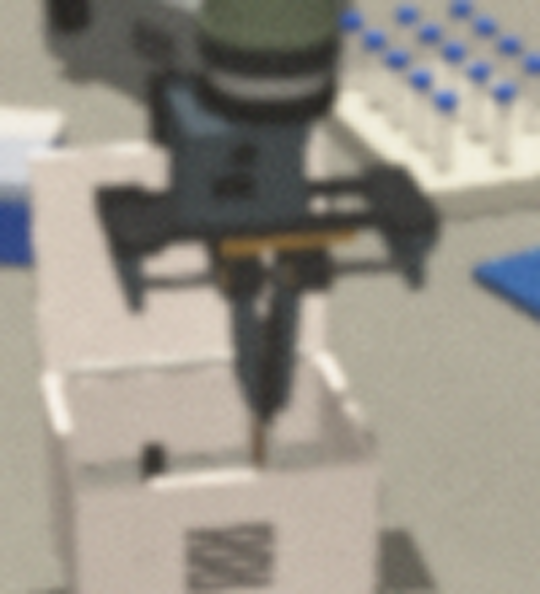

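```bash
python3 -m pendant '0 0 -0.02 0 0; 0 0 -0.04 0 0; 0 0 -0.065 0 0; 0 0 -0.085 0 0; 0 0 -0.085 0 0'
python3 -m pendant '0.005 0.03 0 -3 0; 0.01 0.07 0 -6 0; 0.018 0.11 0 -9 0; 0.025 0.15 0 -12 0; 0.03 0.19 0 -16.4 0'
python3 - <<'E'
from h import *
delta([.582,-.258,.1645],.321)
E
```

```text
time_s: 11.78
tcp_pos: [0.5188, 0.1622, 0.1926]
ee_rot: [-3.141, -0.003, 0.035]
contact_force: [-0.7, 0.6, -1.5]
width: 0.0077
time_s: 12.4
tcp_pos: [0.5542, -0.028, 0.1897]
ee_rot: [-3.14, 0.002, 0.324]
contact_force: [0.1, -0.7, -1.4]
width: 0.0079
t 12.4 tcp [ 0.5542 -0.028   0.1897] rot [-3.1405  0.0022  0.3237] w 0.0079 F [ 0.0677 -0.7394 -1.4208]
d mm [-46.7338 226.9197  25.0855] turn 0.15571125471365577
```

```bash
python3 -m pendant '-0.005 0.045 0 0 0; -0.01 0.09 0.0 0 0; -0.015 0.135 0 0 0; -0.02 0.18 0.0 0 0; -0.025 0.22 0.005 0 0'
python3 -m pendant '0 0.003 0.01 0 0; 0 0.006 0.02 0 0; 0 0.006 0.02 0 0; 0 0.006 0.02 0 0'
python3 - <<'E'
from h import *
delta([.582,-.258,.1645],.321)
for n in("side","top"): cv2.imwrite(f"pics/{n}14.png",vision.camera(n)[:,:,::-1])
t=cv2.imread("pics/top14.png"); s=cv2.imread("pics/side14.png")
cv2.imwrite("pics/t14c.png",cv2.resize(t[110:240,340:460],None,fx=4.5,fy=4.5,interpolation=cv2.INTER_CUBIC))
cv2.imwrite("pics/s14c.png",cv2.resize(s[150:310,300:450],None,fx=3.7,fy=3.7,interpolation=cv2.INTER_CUBIC))
E
```

```text
time_s: 13.02
tcp_pos: [0.6003, -0.2449, 0.1848]
ee_rot: [-3.14, 0.001, 0.321]
contact_force: [0.6, 0.1, -0.5]
width: 0.0079
time_s: 13.52
tcp_pos: [0.6026, -0.2481, 0.1663]
ee_rot: [-3.141, -0.0, 0.322]
contact_force: [-0.3, 0.5, -1.2]
width: 0.0079
t 13.525 tcp [ 0.6026 -0.2481  0.1663] rot [-3.1414 -0.0002  0.3225] w 0.0079 F [-0.2837  0.5043 -1.2443]
d mm [-22.6466   2.8281   1.8211] turn 0.08416783775332835
```

View pics/t14c.png

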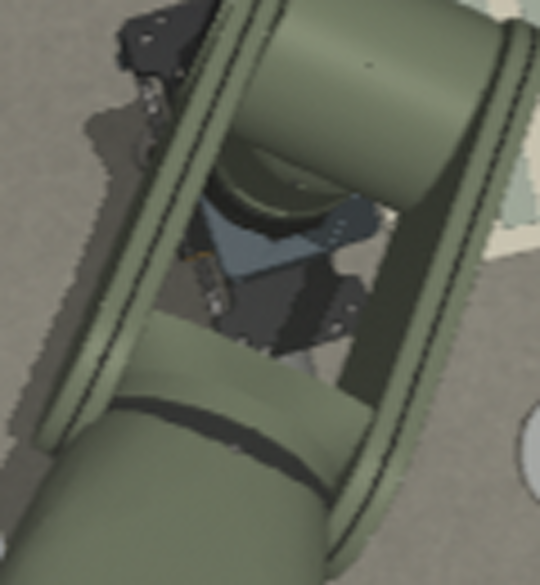

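View pics/s14c.png

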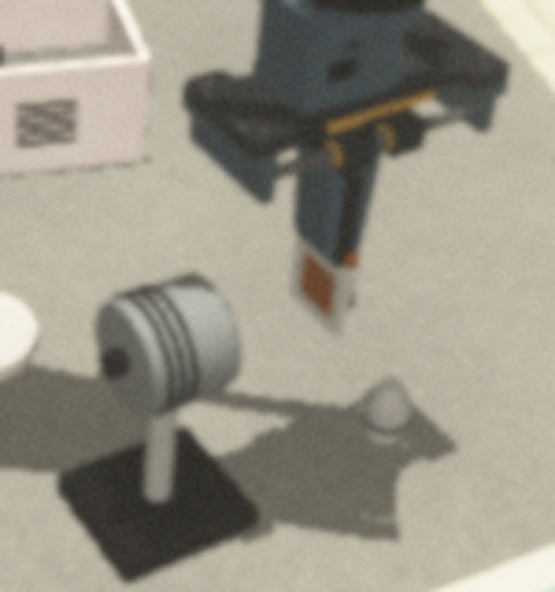

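```bash
python3 - <<'E'
from h import *
s=cv2.imread("pics/side14.png"); a=.321
u=np.array([np.cos(a),np.sin(a),0]); v=np.array([-u[1],u[0],0]); z=np.array([0,0,1.])
S=5.3; im=cv2.resize(s[190:295,315:420],None,fx=S,fy=S,interpolation=cv2.INTER_CUBIC)
f=np.array([.525,-.277,.14])
def dot(P,c): 
    p=(proj("side",P)-[315,190])*S+S/2; cv2.circle(im,tuple(int(q) for q in p),2,c,-1)
for t in np.linspace(0,2*np.pi,40):
    for off,c in((0,(0,0,255)),(-.06,(0,255,0))): dot(f+off*u+.036*(np.cos(t)*v+np.sin(t)*z),c)
dot(f+.06*u,(255,0,255)); 
w=np.array([.6026,-.2481,.1418-.025+.0-.0]); w=np.array([.6026,-.2481,.1663-.0495+.025])
for y,zz in((-.017,-.017),(.017,-.017),(.017,.017),(-.017,.017)): dot(w+y*v+zz*z,(255,255,0))
for x,y in((-.05,-.045),(-.05,.045),(.05,.045),(.05,-.045)):
    dot(np.array([.4965,-.283,.016])+x*u+y*v,(0,255,255))
cv2.imwrite("pics/ov.png",im); print(proj("side",w),proj("side",f+.06*u))
E
```

```text
[386.2314 226.3595] [378.7889 230.6017]
```

View pics/ov.png

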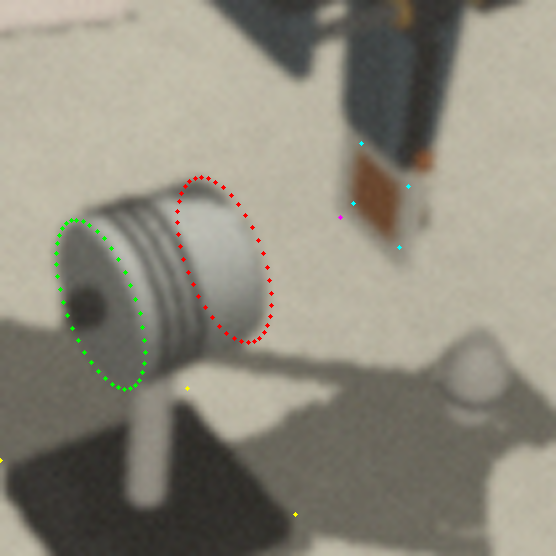

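```bash
python3 -m pendant '-0.006 0.001 0.001 0 0; -0.012 0.002 0.002 0 0; -0.018 0.003 0.002 0 0; -0.0225 0.003 0.002 0 0; -0.0225 0.003 0.002 0 0'
python3 -m pendant '0 0 0 0 0; 0 0 0 0 0; 0 0 0 0 0; 0 0 0 0 0'
python3 - <<'E'
from h import *
delta([.582,-.259,.1645],.321)
s=vision.camera("side")[:,:,::-1]; cv2.imwrite("pics/side15.png",s)
S=5; im=cv2.resize(s[185:295,310:420],None,fx=S,fy=S,interpolation=cv2.INTER_CUBIC)
for dz in(0,):
    p=(proj("side",[.582,-.259,.14])-[310,185])*S+S/2; cv2.circle(im,tuple(int(q) for q in p),3,(255,0,255),-1)
cv2.imwrite("pics/ov15.png",im)
E
```

```text
time_s: 14.25
tcp_pos: [0.5818, -0.2593, 0.1643]
ee_rot: [-3.142, -0.0, 0.321]
contact_force: [0.6, -0.6, -1.4]
width: 0.0078
time_s: 14.75
tcp_pos: [0.5822, -0.2591, 0.1641]
ee_rot: [-3.141, -0.0, 0.321]
contact_force: [0.4, -0.5, -1.8]
width: 0.0076
t 14.75 tcp [ 0.5822 -0.2591  0.1641] rot [-3.1415 -0.      0.3213] w 0.0076 F [ 0.3857 -0.4628 -1.8198]
d mm [-0.1374 -0.1043 -0.4352] turn 0.018898189575325786
```

View pics/ov15.png

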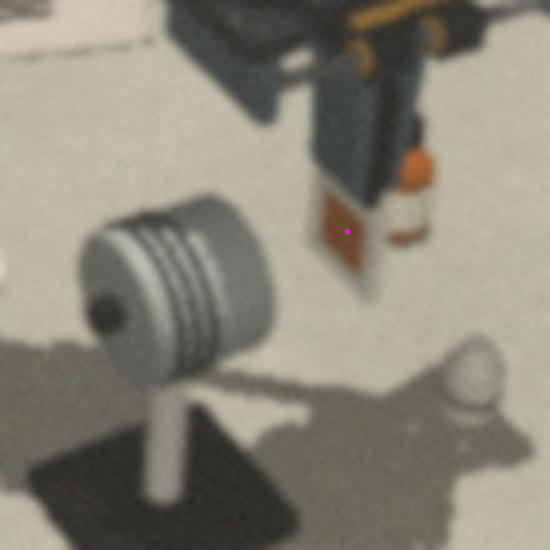

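View pics/side15.png

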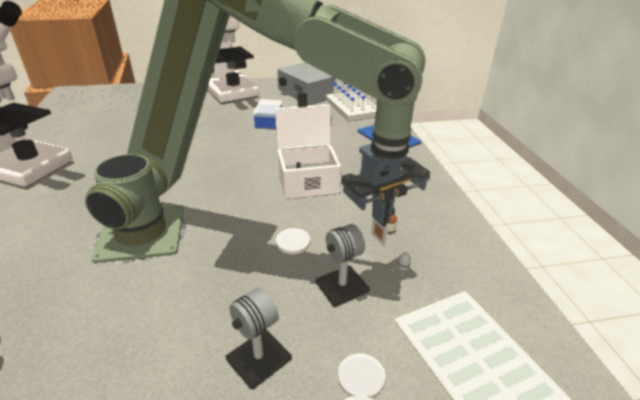

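The picture shows the window centred on the computed focus point at about (346, 232) in the crop. The flap is standing open, the blank's post is still in the box, and the bottle, dish and objective haven't moved.

```bash
python3 -c "
from cell import ctrl
print(ctrl.finish_job()); o=ctrl.get_obs(); print(o['time_s'],o['tcp_pos'],o['width'])"
```

```text
the job is handed in; nothing more can be done
None
the job is handed in; nothing more can be done
```

I lifted the flap by its tab to about 1.75 rad (past upright), and it stayed open. I then drew out the bar-handled filter (top px (226, 189)) and handed the job in at about 14.8 s with it held in front of the left-hand lamp (top px (397, 200)).

**Last checks:**
- **Position:** the tool was within about 1 mm of its target, turned 18.4° to match the lamp. In the side view the filter's window lay on the computed focus point.
- **Grip and force:** the finger opening was 7.6–8 mm on the 8 mm handle, with a steady outside force of about 2 N.
- **Surroundings:** the last side picture showed the flap open and the blank in its slot. The bottle, dish, objective and lamps stood where they were.

**Disagreements:**
- **Fingertip height:** the pictures put the fingertips about 25 mm higher than the tool description says, level with the reported TCP. My first grasp of the tab therefore closed above it. I moved down, gripped it properly and used the corrected height from then on.
- **Lamp position:** the two cameras differed by up to about 9 mm on the lamp's foot but by only 2–3 mm on its head. I placed the filter by the head.
- **Top view:** the arm hid the filter at the end, so its final position was checked only in the side view and from the tool reading.

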